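# Hang the pen caddy that fits on its twin-pin stand

### The job

Hang the pen caddy whose two ear holes match the pins on the twin-pin stand, so that both pins come up through its two holes and both ears rest flat on the posts. Leave the other, shorter caddy where it is.

Things in the scene. Friction and masses are not known exactly. Their poses are not given: they have to be found in the camera images.
- caddy_long: Fits: open dark steel box 44x92x50 (x,y,z) mm, 0.25 kg, with a level ear at each y end, 180 overall. Ears 40 wide, 4 thick, underside at z 46; in each a 26 round hole, centres at y +70 and -70. In the middle an upright grip plate, 10 thick in x, 56 wide in y, top at z 100, 50 above the rim: pinch it from above across x. Origin: centre of underside, z up, y lengthwise. Same either way round.
- caddy_short: Does not fit, stays put: same make, width and height (44 mm wide, 50 mm to the rim, grip plate up to 100 mm), but only 130 mm long overall with hole centres 90 mm apart. Starts upright on the worktop beside the long caddy. Origin: centre of the underside, z up, y along its length.
- stand: Fixed aluminium stand: base 90x200x10 (x,y,z) mm, two posts 44x20 mm at y +70 and -70 (120 clear between), flat tops at z 90. On each top's centre an upright round-tipped steel pin, 8 thick, up to z 112. The caddy hangs between the posts, its underside then at z 44. Origin: centre of the base's underside, z up, y along the line of pins. Same either way round.

How it is judged:
By the outcome, as a careful person would: the job done as asked, in the order asked, and still so for the second after the job is handed in, with the robot touching nothing.
It also fails if it takes over 42 s, if anything falls off the work surface, if the arm or the gripper's body presses on something with over 40 N, if the wrist force passes 120 N, or if a joint passes its speed limit or range.

### The arm

A 6-joint arm with a two-finger parallel gripper is mounted at the origin on a cart in front of the work surface, level with it; the furniture and walls round the work are solid. World frame = base frame: x ahead of the robot, y to its left, z up, the work surface at z = 0. Lengths are in mm, angles in rad, forces in N, time in s.
With the tool pointing down it reaches from about 350 to 975 mm from the base axis. Payload 7.1 kg.
Tool frame: the origin (TCP) lies midway between the tips of the shut fingers; the grasp point (between the pads) lies 19 mm behind it; z points along the fingers, y is the line along which they close (so a half turn about z gives the same grasp; the last joint's range is limited). The gripper opens to 88 mm and grips with 3 to 60 N. Pads are 20 mm wide; open, the fingers measure 115 mm over their backs; the gripper's body (75 mm by 178 mm) begins 61 mm behind the grasp point.
Start: joints at [-1.367, 0.423, 1.63, -0, 1.089, -0.019], TCP at [138.12, -609.531, 222.675] pointing down, gripper open.
Joint ranges: [-3, 3], [-0.9, 2.11], [0.09, 2.58], [-1.31, 4.45], [0.11, 2.69], [-2.54, 2.54]. Speed limits (rad/s): [2.39, 2.39, 3.01, 3.14, 3.14, 3.14].

### API

Orientations are given as a rotation vector (axis times angle).
In Python, from workcell import ctrl gives the robot as it stands. The module is installed in compiled form; this text tells all that it offers.
- The arm moves only by the tool servo_tool, never from a script. Its argument "increments" is a list of rows, each a list of 7 numbers: the shift along the world's x, y, z in cm, then the turn, a rotation vector about the world's x, y, z in degrees, then the opening, from -1 (shut) to 1 (fully open). A call has 1 to 20 rows; each row is the pose to reach, as a shift and turn from the pose commanded when the call began; what a row does not reach only later rows make up. A row lasts 1/12 s, in which the tool goes at most 41.7 mm and 7.16 degrees, less where a joint would pass 70% of its speed; a pose out of reach is approached as far as the arm can. A call with a gripper value outside its range is refused whole. The fingers move at their own pace and stop on an object; the grip force is fixed at half the most. Time passes only in rows, so rows that repeat a pose let the fingers close. It gives the time, the measured TCP pose, the force, the opening and the grip force at its end, in the units of the state.
- ctrl.get_obs(): the state, without advancing time (a new reading comes with each control period).
- ctrl.get_image(name): name is "scene" or "top"; returns a dict with "image" (400x640x3 uint8, red, green, blue), "fx", "fy", "cx", "cy" (pixels), "extrinsics" (4x4, takes a point from camera to world coordinates). Camera axes: x right, y up, looking along -z (the intrinsics and any distortion apply to the point x, -y, -z); pixel columns grow to the right and rows downward; lengths in mm; the calibration is good to about 2 mm. A picture is of the moment at which its call begins. There is no depth.
- ctrl.close_job(): hands the job in; it is judged then, once.
The state is a dict: "t": time; "qpos": joint angles; "qvel": joint speeds; "joint_torque": joint torques, N m; "ee_pos": TCP position; "orientation": TCP orientation; "ft_force": force on the tool from outside, world axes, zero at the start; "moment": the same for the moment, N m; "width": finger opening in mm; "grasp_force": force on a finger pad.
Only numpy, scipy, OpenCV 4.12 (cv2) and the standard library are available. Lean on these libraries where they do the work, as an engineer would, in place of code of your own. Each camera call takes 0.05 s, during which the arm holds its last target. There are 200 camera calls.

## Working session

There is one attempt and no reset: what is moved stays moved. The work goes in short steps, Python scripts to look and compute and a tool call to move; the robot and the scene stay as the last step left them, time stands still between calls to the robot, and variables do not carry over. Pictures are saved under pics/ and viewed, at most 10 in all, crops included, and the job is handed in when it is done.

Besides the shell and the picture viewer there is one more tool, called after "Request:" as a command line: name --pt "numbers of a row" for each row, then --argument value for the rest. servo_tool: Moves the arm, as the interface text tells. Its arguments: {"type":"object","properties":{"increments":{"type":"array","items":{"type":"array","items":{"type":"number"}}}},"required":["increments"]}

```bash
mkdir -p pics; python3 - <<'E'
from workcell import ctrl
import cv2,numpy as np
np.set_printoptions(suppress=True,precision=4)
for n in("scene","top"):
    d=ctrl.get_image(n); cv2.imwrite(f"pics/{n}0.png",d["image"][:,:,::-1]); print(n,d["fx"],d["fy"],d["cx"],d["cy"],d.keys());print(np.array(d["extrinsics"]))
print(ctrl.get_obs())
E
```

```text
scene 466.04132746922704 466.04132746922704 324.4133525445079 195.83500220217996 dict_keys(['image', 'fx', 'fy', 'cx', 'cy', 'extrinsics'])
[[ -0.7502   0.4118  -0.5173  14.4672]
 [ -0.6612  -0.4596   0.593  675.4154]
 [  0.0065   0.7869   0.617  611.6578]
 [  0.       0.       0.       1.    ]]
top 395.6020647411964 395.6020647411964 317.54536835268016 204.4944710891273 dict_keys(['image', 'fx', 'fy', 'cx', 'cy', 'extrinsics'])
[[  0.0186   0.9923  -0.1227 405.8097]
 [ -0.9998   0.0198   0.0087  98.303 ]
 [  0.0111   0.1225   0.9924 981.2058]
 [  0.       0.       0.       1.    ]]
{'t': 0.1, 'qpos': array([-1.367 ,  0.4238,  1.6306, -0.    ,  1.0886, -0.019 ]), 'qvel': array([-0.0011, -0.0024, -0.0022,  0.0001,  0.0003,  0.0007]), 'joint_torque': array([ -0.0002, -54.561 , -27.4326,   0.0646,   0.0189,  -0.    ]), 'ee_pos': array([ 138.0515, -609.0606,  221.9962]), 'orientation': array([-3.1208, -0.3492,  0.0002]), 'ft_force': array([-0.4877, -0.2569,  0.1474]), 'moment': array([-0.0542,  0.0026, -0.0196]), 'grasp_force': 0.0, 'width': 87.93972978302929}
```

View pics/scene0.png

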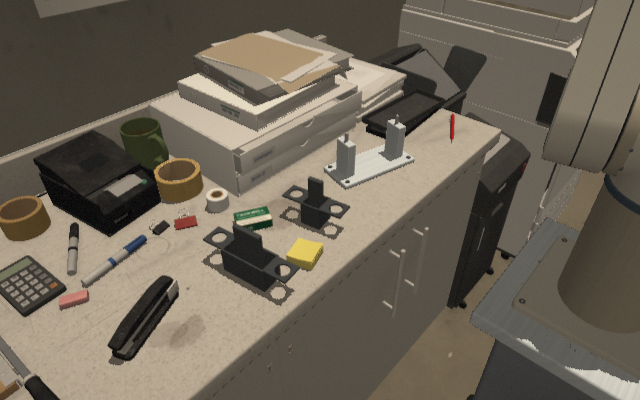

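View pics/top0.png

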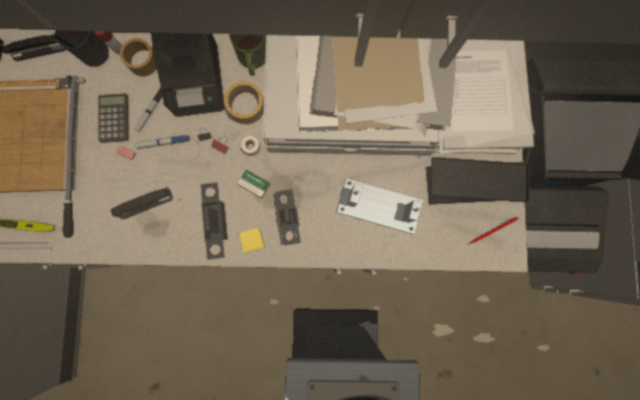

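The scene view shows the long caddy near (248,258), the short one near (315,210) and the stand near (370,160). In the top view they are at about (213,221), (287,217) and (380,206).

```bash
python3 - <<'E'
import cv2,numpy as np
t=cv2.imread("pics/top0.png"); s=cv2.imread("pics/scene0.png")
a=cv2.resize(t[170:270,190:430],None,fx=3.2,fy=3.2,interpolation=cv2.INTER_CUBIC)
b=cv2.resize(s[120:310,190:430],None,fx=3.2,fy=3.2,interpolation=cv2.INTER_CUBIC)[:, :768]
cv2.imwrite("pics/c1.png",a);cv2.imwrite("pics/c2.png",cv2.resize(b,(747,592)))
E
```

```text
(no output)
```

View pics/c1.png

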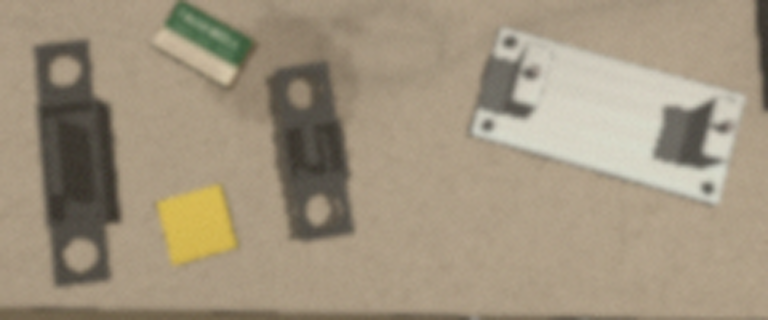

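View pics/c2.png

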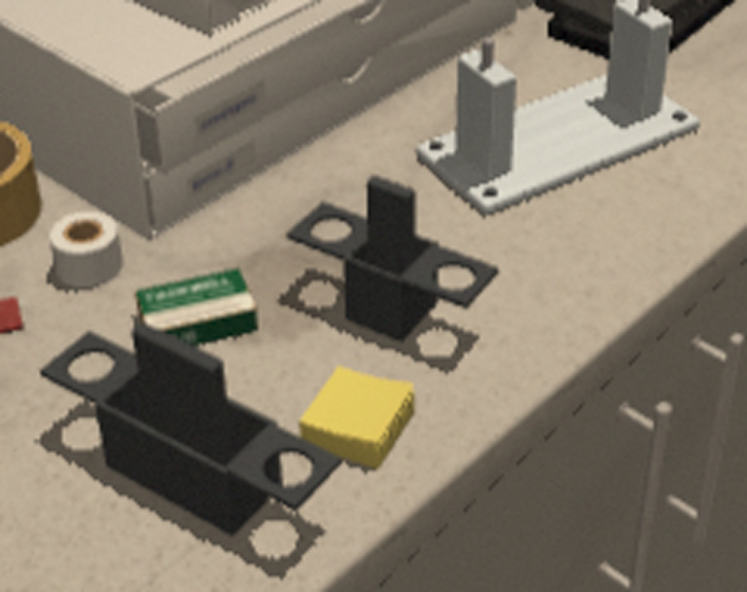

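The crops show the holes of the long caddy at crop pixels (65,70) and (80,255) in the top view and (92,367) and (290,467) in the scene view. The stand base is a clear white rectangle. I'll measure these now.

```bash
cat > h.py <<'E'
import cv2,numpy as np
from workcell import ctrl
np.set_printoptions(suppress=True,precision=2)
def cam(n):
    d=ctrl.get_image(n); return d
def ray(d,p):
    E=np.array(d["extrinsics"]); v=np.array([(p[0]-d["cx"])/d["fx"],-(p[1]-d["cy"])/d["fy"],-1.]); return E[:3,3],E[:3,:3]@v
def onz(d,p,z):
    o,v=ray(d,p); return o+v*(z-o[2])/v[2]
def tri(d1,p1,d2,p2):
    o,v=ray(d1,p1);q,w=ray(d2,p2); A=np.c_[v,-w]; s=np.linalg.lstsq(A,q-o,rcond=None)[0]
    a=o+v*s[0];b=q+w*s[1]; return (a+b)/2,np.linalg.norm(a-b)
def proj(d,P):
    E=np.array(d["extrinsics"]); c=E[:3,:3].T@(np.array(P)-E[:3,3]); return np.array([d["cx"]+d["fx"]*c[0]/-c[2],d["cy"]+d["fy"]*c[1]/c[2]])
def blob(img,seed,r,th,dark=False):
    g=cv2.cvtColor(img,cv2.COLOR_RGB2GRAY).astype(int); x,y=map(int,np.round(seed))
    w=g[y-r:y+r+1,x-r:x+r+1]; m=((w<th) if dark else (w>th)).astype(np.uint8)
    n,l,s,c=cv2.connectedComponentsWithStats(m,connectivity=4); i=l[r,r]
    return c[i]+[x-r,y-r],s[i]
E
python3 - <<'E'
from h import *
T=cam("top");S=cam("scene");ti=T["image"];si=S["image"]
tp=lambda x,y:(190+x/3.2,170+y/3.2); sp=lambda x,y:(190+x/3.1125,120+y/3.1158)
g=cv2.cvtColor(ti,cv2.COLOR_RGB2GRAY); 
for a,b,n in((((65,70)),(92,367),"L1"),((80,255),(290,467),"L2"),((300,95),(334,230),"S1"),((320,210),(457,277),"S2")):
    c,s=blob(ti,tp(*a),8,90); 
    p,e=tri(T,c,S,sp(*b)); print(n,c,s,onz(T,c,50),onz(S,sp(*b),50),p,e)
# grip plate top corners scene ; pin tips
for b in((135,325),(222,368)): print("plate",onz(S,sp(*b),100))
for b,a in (((487,42),(530,72)),((643,0),(722,127))):
    print("pin",onz(T,tp(*a),112),onz(S,sp(*b),112),tri(T,tp(*a),S,sp(*b)))
m=((g>150)).astype(np.uint8); m[:,:330]=0;m[:,428:]=0;m[:172]=0;m[240:]=0
hull=cv2.convexHull(np.vstack(cv2.findContours(m,0,1)[0])); 
r=cv2.minAreaRect(hull); bx=cv2.boxPoints(r); print(r); P=np.array([onz(T,p,10) for p in bx]); print(P,P.mean(0),np.linalg.norm(np.roll(P,1,0)-P,axis=1))
for b in((435,146),(490,192),(679,116)): print("basehole",onz(S,sp(*b),10))
for a in((510,41),(487,125),(707,188)): print("basehole T",onz(T,tp(*a),10))
E
```

```text
L1 [209.8  191.77] [ 3  3 11 11 99] [546.26 346.45  50.  ] [543.3  347.15  50.  ] [545.95 346.39  48.02] 1.6297431093658699
L2 [214.76 249.16] [  2   2  12  12 111] [411.18 327.91  50.  ] [406.44 326.39  50.  ] [409.41 326.74  48.64] 4.589445080270262
S1 [283.21 198.87] [ 3  2  9 11 76] [532.75 171.86  50.  ] [529.22 166.32  50.  ] [530.01 169.77  52.2 ] 6.135913216946935
S2 [290.87 234.69] [  3   0  14  14 116] [448.25 151.42  50.  ] [441.5  149.97  50.  ] [445.78 149.68  47.95] 6.305973018324682
plate [504.88 340.82 100.  ]
plate [446.13 332.61 100.  ]
pin [541.83   6.46 112.  ] [539.     5.43 112.  ] (array([540.71,   5.58, 111.57]), np.float64(2.8809803089406665))
pin [ 505.99 -126.92  112.  ] [ 493.8  -113.18  112.  ] (array([ 506.14, -130.73,  100.33]), np.float64(2.865745651577246))
((378.4999694824219, 205.49996948242188), (96.99998474121094, 66.99998474121094), -0.0)
[[ 441.37   57.7    10.  ]
 [ 608.32   60.15   10.  ]
 [ 613.4  -183.07   10.  ]
 [ 445.88 -180.48   10.  ]] [527.24 -61.42  10.  ] [238.23 166.98 243.28 167.54]
basehole [580.41   9.01  10.  ]
basehole [514.72  26.09  10.  ]
basehole [ 469.65 -143.87   10.  ]
basehole T [581.9   11.44  10.  ]
basehole T [515.7   28.65  10.  ]
basehole T [ 470.3  -141.22   10.  ]
```

Two views agree to a few mm:

| Item | Centre (x, y) | Axis direction |
|---|---|---|
| Long caddy | (477, 337) | 8° from world x (hole spacing 137 mm, expected 140) |
| Stand | (525.5, -64) | 75° from world x (pin spacing about 139 mm) |

The caddy must turn +67°. I'm setting out past the stand.

Request:
servo_tool --pt "38 54.5 4 0 0 0 1" --pt "38 54.5 4 0 0 0 1" --pt "38 54.5 4 0 0 0 1" --pt "38 54.5 4 0 0 0 1" --pt "38 54.5 4 0 0 0 1" --pt "38 54.5 4 0 0 0 1" --pt "38 54.5 4 0 0 0 1" --pt "38 54.5 4 0 0 0 1" --pt "38 54.5 4 0 0 0 1" --pt "38 54.5 4 0 0 0 1" --pt "38 54.5 4 0 0 0 1" --pt "38 54.5 4 0 0 0 1" --pt "38 54.5 4 0 0 0 1" --pt "38 54.5 4 0 0 0 1" --pt "38 54.5 4 0 0 0 1" --pt "38 54.5 4 0 0 0 1" --pt "38 54.5 4 0 0 0 1" --pt "38 54.5 4 0 0 0 1" --pt "38 54.5 4 0 0 0 1" --pt "38 54.5 4 0 0 0 1"

```text
t: 1.87
ee_pos: [517.2, -65.4, 262.3]
orientation: [-3.122, -0.348, 0.002]
ft_force: [-0.6, 0.0, 0.3]
width: 87.8
grasp_force: 0.0
```

Request:
servo_tool --pt "-4.1 40.2 -10 0 0 -4.7 1" --pt "-4.1 40.2 -10 0 0 -4.7 1" --pt "-4.1 40.2 -10 0 0 -4.7 1" --pt "-4.1 40.2 -10 0 0 -4.7 1" --pt "-4.1 40.2 -10 0 0 -4.7 1" --pt "-4.1 40.2 -10 0 0 -4.7 1" --pt "-4.1 40.2 -10 0 0 -4.7 1" --pt "-4.1 40.2 -10 0 0 -4.7 1" --pt "-4.1 40.2 -10 0 0 -4.7 1" --pt "-4.1 40.2 -10 0 0 -4.7 1" --pt "-4.1 40.2 -10 0 0 -4.7 1" --pt "-4.1 40.2 -10 0 0 -4.7 1" --pt "-4.1 40.2 -10 0 0 -4.7 1" --pt "-4.1 40.2 -10 0 0 -4.7 1" --pt "-4.1 40.2 -10 0 0 -4.7 1"

```text
t: 3.12
ee_pos: [477.8, 335.7, 163.2]
orientation: [-3.134, -0.217, -0.001]
ft_force: [0.2, 0.0, -0.2]
width: 88.0
grasp_force: 0.0
```

```bash
python3 - <<'E'
from h import *
S=cam("scene"); T=cam("top");o=ctrl.get_obs();print(o["ee_pos"],o["orientation"],o["qpos"],proj(S,o["ee_pos"]))
a=cv2.resize(S["image"][120:310,190:390],None,fx=2.4,fy=2.4); b=cv2.resize(T["image"][150:270,170:310],None,fx=2.2,fy=2.2)
c=np.zeros((456,800,3),np.uint8); c[:,:480]=a; c[:264,485:793]=b; cv2.imwrite("pics/g1.png",c[:,:,::-1])
E
```

```text
[477.74 336.19 163.18] [-3.13 -0.22 -0.  ] [ 0.59  0.44  1.77 -0.    0.94  2.03] [242.47 199.89]
```

View pics/g1.png

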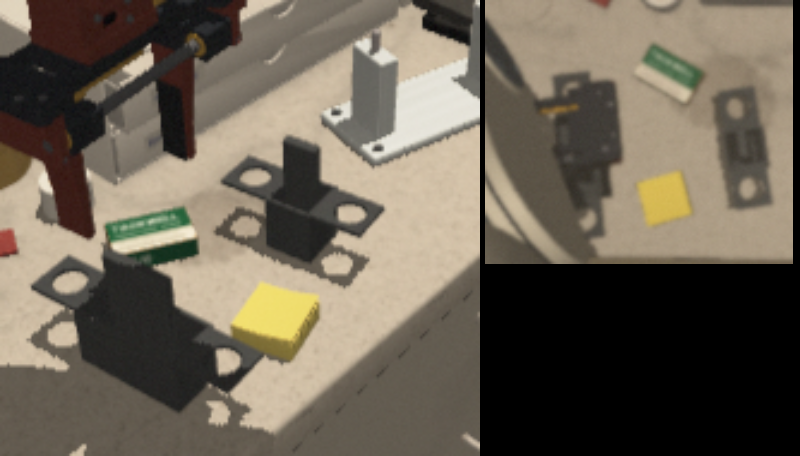

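The open fingers, with tips at crop pixels (80,235) and (180,160), straddle the plate line at (140,275). I'll descend and close.

Request:
servo_tool --pt "0 0 -3 0 0 0 1" --pt "0 0 -6 0 0 0 1" --pt "0 0 -8 0 0 0 1" --pt "0 0 -9.2 0 0 0 1" --pt "0 0 -10 0 0 0 1" --pt "0 0 -10 0 0 0 1" --pt "0 0 -10 0 0 0 0.2" --pt "0 0 -10 0 0 0 -0.3" --pt "0 0 -10 0 0 0 -0.6" --pt "0 0 -10 0 0 0 -1" --pt "0 0 -10 0 0 0 -1" --pt "0 0 -10 0 0 0 -1" --pt "0 0 -10 0 0 0 -1" --pt "0 0 -10 0 0 0 -1" --pt "0 0 -10 0 0 0 -1" --pt "0 0 -10 0 0 0 -1"

```text
t: 4.55
ee_pos: [477.1, 337.5, 62.7]
orientation: [3.134, 0.221, -0.0]
ft_force: [0.3, -0.2, 0.3]
width: 24.2
grasp_force: 0.0
```

Request:
servo_tool --pt "0 0 0 0 0 0 -1" --pt "0 0 0 0 0 0 -1" --pt "0 0 0 0 0 0 -1" --pt "0 0 0 0 0 0 -1" --pt "0 0 0 0 0 0 -1" --pt "0 0 0 0 0 0 -1" --pt "0 0 0 0 0 0 -1" --pt "0 0 0 0 0 0 -1" --pt "0 0 0 0 0 0 -1"

```text
t: 5.3
ee_pos: [477.1, 337.4, 62.6]
orientation: [3.134, 0.221, -0.0]
ft_force: [0.4, 0.1, -1.8]
width: 9.8
grasp_force: 30.0
```

Gripped at 9.8 mm. I'll lift, swing over to the stand and turn +67°.

Request:
servo_tool --pt "0 0 2 0 0 0 -1" --pt "0 0 5 0 0 0 -1" --pt "0 0 8 0 0 0 -1" --pt "0 0 11 0 0 0 -1" --pt "0 0 14 0 0 0 -1" --pt "0 0 14.5 0 0 0 -1" --pt "0 0 14.5 0 0 0 -1" --pt "0 0 14.5 0 0 0 -1"

```text
t: 5.97
ee_pos: [476.6, 337.1, 206.8]
orientation: [3.133, 0.221, -0.001]
ft_force: [-1.4, -0.0, -2.1]
width: 9.9
grasp_force: 30.0
```

Request:
servo_tool --pt "0.5 -2 0 0 0 3 -1" --pt "1 -5 0 0 0 7 -1" --pt "1.5 -8 0 0 0 12 -1" --pt "2 -11 0 0 0 17 -1" --pt "2.3 -14 0 0 0 22 -1" --pt "2.6 -17 0 0 0 27 -1" --pt "3 -20 0 0 0 32 -1" --pt "3.3 -23 0 0 0 37 -1" --pt "3.6 -26 0 0 0 42 -1" --pt "4 -29 0 0 0 47 -1" --pt "4.2 -32 0 0 0 52 -1" --pt "4.4 -35 0 0 0 57 -1" --pt "4.6 -37.5 0 0 0 61 -1" --pt "4.8 -39 0 0 0 64 -1" --pt "4.8 -40 0 0 0 66 -1" --pt "4.8 -40 0 0 0 67 -1" --pt "4.8 -40 0 0 0 67 -1" --pt "4.8 -40 0 0 0 67 -1" --pt "4.8 -40 0 0 0 67 -1"

```text
t: 7.55
ee_pos: [524.6, -61.7, 206.9]
orientation: [-2.49, -1.913, 0.001]
ft_force: [-0.8, 0.9, -2.3]
width: 9.7
grasp_force: 30.0
```

```bash
python3 - <<'E'
from h import *
S=cam("scene"); T=cam("top");o=ctrl.get_obs();print(o["ee_pos"],o["orientation"],o["ft_force"])
a=cv2.resize(S["image"][70:200,290:450],None,fx=3,fy=3,interpolation=cv2.INTER_CUBIC); b=cv2.resize(T["image"][150:270,320:440],None,fx=2.6,fy=2.6)
c=np.zeros((390,800,3),np.uint8); c[:,:480]=a; c[:312,485:797]=b; cv2.imwrite("pics/p1.png",c[:,:,::-1])
np.savez("p1.npz",s=S["image"],t=T["image"])
E
```

```text
[524.95 -61.72 207.39] [-2.49 -1.91  0.  ] [ 0.37 -0.99 -2.33]
```

View pics/p1.png

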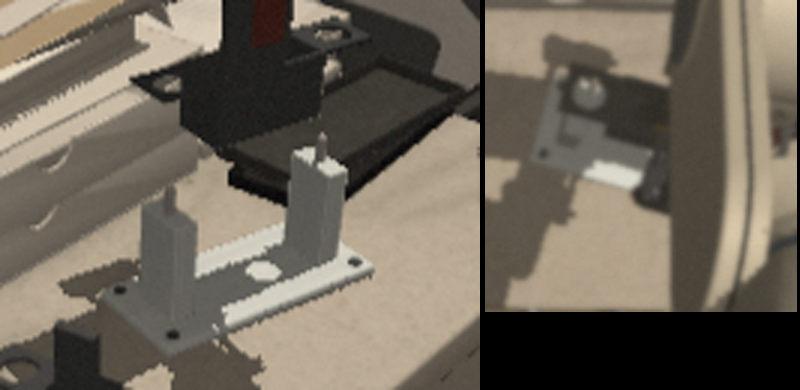

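The caddy is held level over the stand. In the scene crop the holes are at (170,84) and (328,35) and the pin tips at (170,190) and (321,135). Next I'll compare holes with pins.

```bash
python3 - <<'E'
from h import *
S=cam("scene");T=cam("top");f=lambda x,y:(290+x/3,70+y/3)
h=[onz(S,f(*p),194) for p in((170,84),(328,35))]; q=[onz(S,f(*p),112) for p in((170,188),(321,133))]
q2=[onz(S,f(*p),90) for p in((168,211),(318,158))]
ang=lambda a:np.degrees(np.arctan2(*(a[0]-a[1])[:2]))
for n,a in(("hole",h),("pintip",q),("pinfoot",q2)): print(n,a,(a[0]+a[1])/2,np.linalg.norm(a[0]-a[1]),ang(a))
print("T hole",onz(T,(359.6,185.8),194))
b=np.load("p1.npz"); cv2.imwrite("pics/p2.png",np.hstack([cv2.resize(b["t"][165:235,330:400],None,fx=5.5,fy=5.5,interpolation=cv2.INTER_CUBIC),cv2.resize(b["s"][75:145,330:400],None,fx=5.5,fy=5.5,interpolation=cv2.INTER_CUBIC)])[:,:,::-1])
E
```

```text
hole [array([539.8 ,   8.45, 194.  ]), array([ 505.51, -125.79,  194.  ])] [522.65 -58.67 194.  ] 138.5497103358795 14.327309582324787
pintip [array([540.81,   2.56, 112.  ]), array([ 507.93, -135.41,  112.  ])] [524.37 -66.43 112.  ] 141.84047805792653 13.403662026198438
pinfoot [array([544.68,  -1.18,  90.  ]), array([ 508.83, -136.7 ,   90.  ])] [526.75 -68.94  90.  ] 140.18275915566886 14.820963657370195
T hole [542.84   7.18 194.  ]
```

View pics/p2.png

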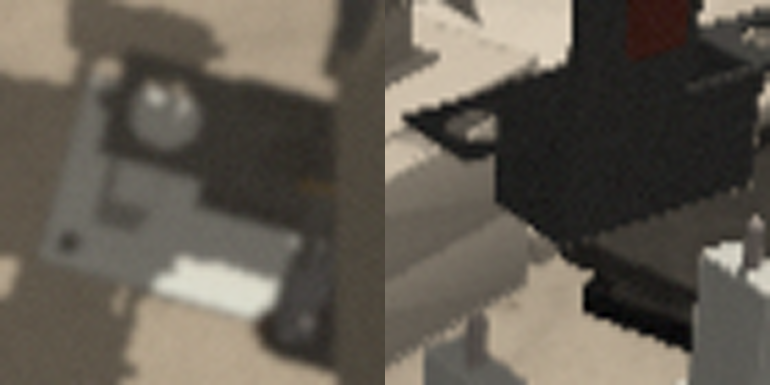

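The top view shows the hole at crop (163,115) with the pin tip inside it, near its upper side at (180,95). The blended correction is about (+1, -5) mm. I'll lower to just above the pins and look again.

Request:
servo_tool --pt "0.1 -0.4 -1 0 0 0 -1" --pt "0.1 -0.5 -3 0 0 0 -1" --pt "0.1 -0.5 -5 0 0 0 -1" --pt "0.1 -0.5 -6.3 0 0 0 -1" --pt "0.1 -0.5 -7 0 0 0 -1" --pt "0.1 -0.5 -7 0 0 0 -1" --pt "0.1 -0.5 -7 0 0 0 -1"

```text
t: 8.33
ee_pos: [526.2, -67.6, 137.5]
orientation: [-2.491, -1.914, 0.001]
ft_force: [-0.0, -0.5, -2.0]
width: 9.6
grasp_force: 30.0
```

```bash
python3 - <<'E'
from h import *
S=cam("scene");T=cam("top");o=ctrl.get_obs();print(o["ee_pos"],o["orientation"],o["ft_force"])
f=lambda i,a,b:cv2.resize(i[a:a+80,b:b+80],None,fx=5,fy=5,interpolation=cv2.INTER_CUBIC)
cv2.imwrite("pics/p3.png",np.hstack([f(S["image"],85,335),f(T["image"],165,330)])[:,:,::-1])
E
```

```text
[526.83 -67.66 138.42] [2.49 1.91 0.  ] [ 0.09  0.26 -2.35]
```

View pics/p3.png

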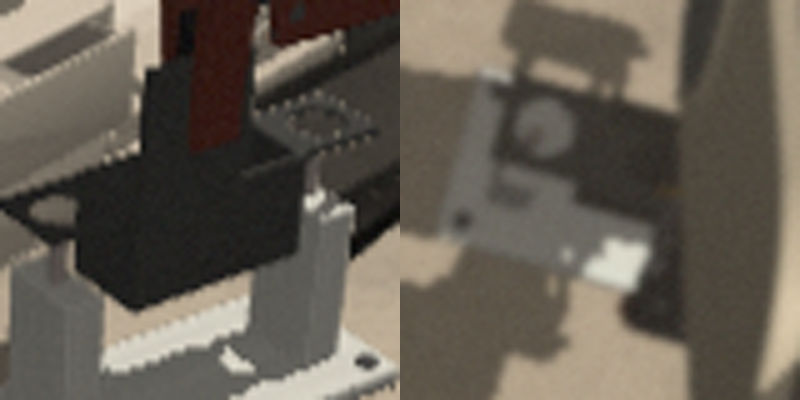

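Both pins now sit just under the holes. In the scene crop the holes are at (52,212) and (318,120), and the pin feet at (56,280) and (315,200). Computing the residual.

```bash
python3 - <<'E'
from h import *
S=cam("scene");T=cam("top");f=lambda x,y:(335+x/5,85+y/5)
h=[onz(S,f(*p),125.8) for p in((52,212),(318,120))]; q=[onz(S,f(*p),90) for p in((56,280),(315,200))]
for a in(h,q): print(a,(a[0]+a[1])/2,np.linalg.norm(a[0]-a[1]))
print(onz(T,(359,190.4),125.8),onz(T,(357,192),112))
E
```

```text
[array([541.82,   6.27, 125.8 ]), array([ 505.74, -135.98,  125.8 ])] [523.78 -64.85 125.8 ] 146.74968532706794
[array([542.64,   0.64,  90.  ]), array([ 499.38, -130.86,   90.  ])] [521.01 -65.11  90.  ] 138.43717008512988
[544.47   0.55 125.8 ] [543.01   3.4  112.  ]
```

The residual is about 3 mm against 9 mm of clearance, so I'll lower gently.

Request:
servo_tool --pt "0 0 -0.4 0 0 0 -1" --pt "0 0 -0.8 0 0 0 -1" --pt "0 0 -1.2 0 0 0 -1" --pt "0 0 -1.6 0 0 0 -1" --pt "0 0 -2.0 0 0 0 -1" --pt "0 0 -2.4 0 0 0 -1" --pt "0 0 -2.4 0 0 0 -1" --pt "0 0 -2.4 0 0 0 -1"

```text
t: 9.2
ee_pos: [525.9, -67.5, 113.3]
orientation: [-2.491, -1.914, 0.001]
ft_force: [0.2, 1.8, -2.0]
width: 9.6
grasp_force: 30.0
```

No contact, and the ears are well below the pin tips. I'll lower the last 7 mm.

Request:
servo_tool --pt "0 0 -0.2 0 0 0 -1" --pt "0 0 -0.4 0 0 0 -1" --pt "0 0 -0.5 0 0 0 -1" --pt "0 0 -0.6 0 0 0 -1" --pt "0 0 -0.65 0 0 0 -1" --pt "0 0 -0.7 0 0 0 -1" --pt "0 0 -0.7 0 0 0 -1" --pt "0 0 -0.7 0 0 0 -1"

```text
t: 9.87
ee_pos: [526.2, -67.5, 106.7]
orientation: [2.491, 1.914, 0.0]
ft_force: [-0.1, 0.2, -2.0]
width: 10.1
grasp_force: 30.0
```

```bash
python3 - <<'E'
from h import *
S=cam("scene");T=cam("top");o=ctrl.get_obs();print(o["ee_pos"],o["orientation"],o["ft_force"])
f=lambda i,a,b:cv2.resize(i[a:a+80,b:b+80],None,fx=5,fy=5,interpolation=cv2.INTER_CUBIC)
cv2.imwrite("pics/p4.png",np.hstack([f(S["image"],85,335),f(T["image"],165,330)])[:,:,::-1])
E
```

```text
[526.2  -67.55 106.75] [2.49 1.91 0.  ] [ 0.54 -0.3  -2.15]
```

View pics/p4.png

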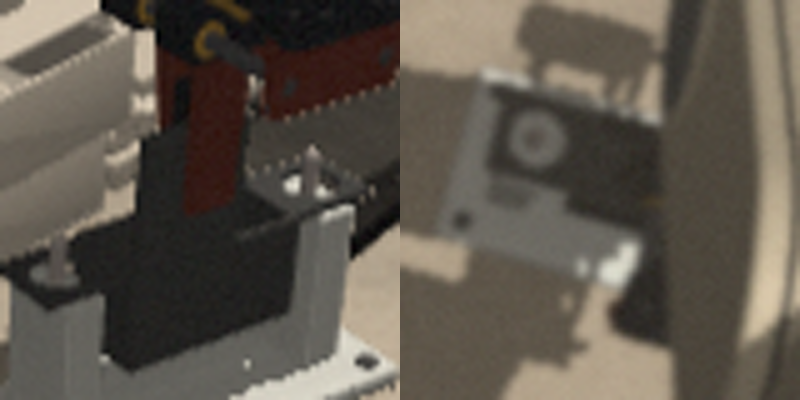

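Both pins stand up through the holes, at (60,245) and (312,165) in the scene crop. In the top crop the pin is centred in its hole at (537,138). I'll lower another 1 mm, then release.

Request:
servo_tool --pt "0 0 -0.05 0 0 0 -1" --pt "0 0 -0.1 0 0 0 -1" --pt "0 0 -0.1 0 0 0 -1" --pt "0 0 -0.1 0 0 0 -0.7" --pt "0 0 -0.1 0 0 0 -0.4" --pt "0 0 -0.1 0 0 0 0" --pt "0 0 -0.1 0 0 0 0" --pt "0 0 -0.1 0 0 0 0" --pt "0 0 -0.1 0 0 0 0" --pt "0 0 -0.1 0 0 0 0"

```text
t: 10.8
ee_pos: [526.1, -67.5, 105.6]
orientation: [-2.491, -1.914, 0.0]
ft_force: [0.2, 0.6, -0.6]
width: 43.4
grasp_force: 0.0
```

Request:
servo_tool --pt "0 0 1 0 0 0 0" --pt "0 0 3 0 0 0 0" --pt "0 0 6 0 0 0 0" --pt "0 0 9 0 0 0 0" --pt "0 0 12 0 0 0 0" --pt "-2 0 14 0 0 0 0" --pt "-5 -4 15 0 0 0 0" --pt "-7 -7 15 0 0 0 0" --pt "-8 -11 15 0 0 0 0" --pt "-8 -14 15 0 0 0 0" --pt "-8 -17 15 0 0 0 0" --pt "-8 -20 15 0 0 0 0" --pt "-8 -20 15 0 0 0 0" --pt "-8 -20 15 0 0 0 0"

```text
t: 11.97
ee_pos: [445.8, -268.6, 256.2]
orientation: [2.494, 1.91, 0.0]
ft_force: [0.6, 0.3, -0.0]
width: 43.7
grasp_force: 0.0
```

```bash
python3 - <<'E'
from h import *
S=cam("scene");T=cam("top");o=ctrl.get_obs();print(o["t"],o["ee_pos"],o["ft_force"])
a=cv2.resize(S["image"][85:250,270:430],None,fx=2.5,fy=2.5,interpolation=cv2.INTER_CUBIC);b=cv2.resize(T["image"][165:245,265:430],(392,190))
c=np.zeros((412,800,3),np.uint8);c[:,:400]=a[:412];c[:190,405:797]=b;cv2.imwrite("pics/p5.png",c[:,:,::-1])
E
```

```text
12.0667 [ 445.84 -266.82  255.85] [-0.09  1.28  0.06]
```

View pics/p5.png

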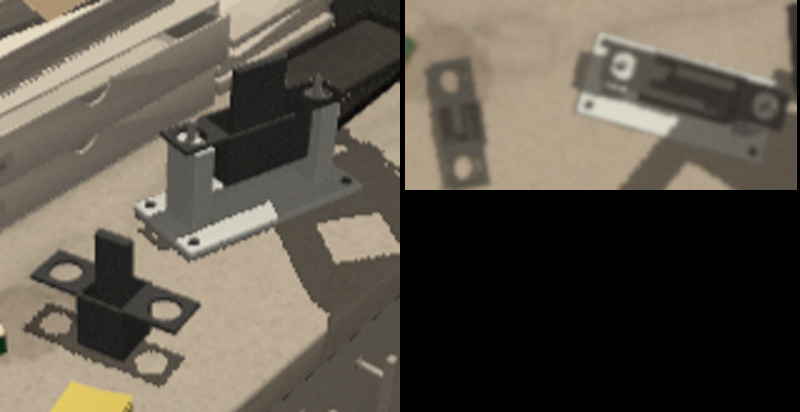

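The caddy hangs level. Pins show through both holes, at (190,132) and (320,85) in the scene crop and (623,65) and (766,104) in the top crop. The short caddy hasn't moved and the arm is clear.

```bash
python3 -c "
from workcell import ctrl
print(ctrl.close_job())"
```

```text
the job is handed in; nothing more can be done
None
```

The long caddy hangs on the twin-pin stand with both pins up through its holes and its ears on the posts; the short caddy was left where it was, and the job was handed in at about 12 s.

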